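# Lay out weld test pieces for inspection

## Task

Set the finished weld tests out for the inspector in the grey tray: on the black rubber bar overlap the three welded coupons like roof tiles, first the one-stripe coupon flat and up against the yellow stop, then the two-stripe, then the three-stripe, in line along the bar, weld up, all striped ends towards the stop, each laid about 2 cm onto the plain end of the one before so that every weld stays in view and its own plain end rests on the bar. Stand the welded pipe (white rim) upright in the blue cup. Leave the unwelded look-alike plate and pipe, the chipping hammer and the wire brush where they lie.

Things in the scene. Friction and masses are not known exactly. Their poses are not given: they have to be found in the camera images.
- rack: Fixed coupon bar, 226 (x) x 42 mm (y), black rubber top 14 mm above its origin; at its +x end a yellow stop, 70 mm wide, 34 mm tall, inner face at x = +113 mm. Origin: middle of the underside, 2 mm above the table; z up. It stands in a grey tray 262 (x) x 200 mm, rim 12 mm above the table, beside the cup (axes parallel, origins 100 mm apart along y, on either side; tray centre midway).
- cup: Fixed square blue cup in the same tray, 72 x 72 mm outside, 30 mm tall, open-topped, walls 4 mm (64 x 64 mm inside), floor 4 mm thick. Origin: centre of its underside, 2 mm above the table; z up, x parallel to the bar's x.
- coupon1: Loose welded steel test coupon: dark plate 80 x 50 x 10 mm (x, y, z), 0.25 to 0.4 kg, with ONE white paint stripe across one end of its top and a bright weld bead, 10 mm wide, 2.5 mm proud, across its middle between brown heat marks. Origin: centre of its underside. z up through the weld face, x along the length to the striped end. At the start it lies flat on the table, weld up.
- coupon2: Loose welded steel test coupon: dark plate 80 x 50 x 10 mm (x, y, z), 0.25 to 0.4 kg, with TWO white paint stripes across one end of its top and a bright weld bead, 10 mm wide, 2.5 mm proud, across its middle between brown heat marks. Origin: centre of its underside. z up through the weld face, x along the length to the striped end. At the start it lies flat on the table, weld up.
- coupon3: Loose welded steel test coupon: dark plate 80 x 50 x 10 mm (x, y, z), 0.25 to 0.4 kg, with THREE white paint stripes across one end of its top and a bright weld bead, 10 mm wide, 2.5 mm proud, across its middle between brown heat marks. Origin: centre of its underside. z up through the weld face, x along the length to the striped end. At the start it lies flat on the table, weld up.
- blank_plate: Loose look-alike plate of the coupons' size and steel, 80 x 50 x 10 mm, with two white stripes near its +x end but NO weld bead and no brown marks. Origin: centre of its underside, z up. Not to be moved.
- pipe_welded: Loose welded pipe piece standing upright: dark steel tube 48 mm outside, 38 mm inside, 80 mm tall, about 0.4 kg, the top 8 mm and the rim painted white, a bright bead ring (2.5 mm proud) round it 30 mm above its foot. Origin: centre of its foot, z up the axis.
- pipe_plain: Loose look-alike pipe standing upright: same dark tube, 48 mm outside, 38 mm inside, 80 mm tall, with no bead and a dark unpainted rim. Origin: centre of its foot. Not to be moved.
- hammer: Loose chipping hammer lying flat, 250 mm long (x, black grip to -x), steel head 150 mm across (y) at its +x end, 22 mm high. Origin: under the middle of its handle. Not to be moved.
- brush: Loose wire brush lying bristles down, 250 mm long (x) by 28 mm by 36 mm high, wooden back. Origin: under its middle. Not to be moved.
Not all that is in view belongs to the job. Leave any red look-alike of the coupon2 alone.

How it is judged:
At the end, for the whole second after the job is handed in: Coupons 1, 2, 3 on the bar from the stop: within 12 mm of its middle, 0.2 rad in line, stripes to the stop; 1 flat, at most 12 mm from the stop; 2 and 3 overlap the one before by 9 to 34 mm, sloping 0.08 to 0.30 rad. Pipe upright on the cup floor within 13 mm. All released, at rest (y of coupon1 in the frame of rack between -0.012 and 0.012 m and angle between the x axis of each of coupon1, coupon2, coupon3 and the x axis of rack, either way round below 0.2 rad and y of coupon2 in the frame of rack between -0.012 and 0.012 m and y of coupon3 in the frame of rack between -0.012 and 0.012 m and x of coupon1 in the frame of rack between 0.061 and 0.075 m and z of coupon1 in the frame of rack between 0.01 and 0.018 m and angle between coupon1's own z axis and vertical below 0.06 rad and x of coupon2 in the frame of coupon1 between -0.071 and -0.046 m and x of coupon1 in the frame of coupon2 above 0.04 m and angle between coupon2's own z axis and vertical between 0.08 and 0.3 rad and z of coupon2 in the frame of rack between 0.012 and 0.03 m and x of coupon3 in the frame of coupon2 between -0.071 and -0.046 m and x of coupon2 in the frame of coupon3 above 0.04 m and angle between coupon3's own z axis and vertical between 0.08 and 0.3 rad and z of coupon3 in the frame of rack between 0.012 and 0.03 m and horizontal distance between pipe_welded and cup below 0.013 m and angle between pipe_welded's own z axis and vertical below 0.08 rad and z of pipe_welded in the frame of cup between 0 and 0.009 m and linear speed of each of coupon1, coupon2, coupon3, pipe_welded below 0.02 m/s and angular speed of each of coupon1, coupon2, coupon3, pipe_welded below 0.2 rad/s and contact force between each of coupon1, coupon2, coupon3, pipe_welded and the fingers below 0.05 N); the robot touches nothing.
It fails at once if the blank plate is moved by more than 15 mm (distance of blank_plate from where it was at the start of the episode above 0.015 m).
It fails at once if the pipe plain is moved by more than 15 mm (distance of pipe_plain from where it was at the start of the episode above 0.015 m).
It fails at once if the hammer is moved by more than 15 mm (distance of hammer from where it was at the start of the episode above 0.015 m).
It fails at once if the brush is moved by more than 15 mm (distance of brush from where it was at the start of the episode above 0.015 m).
It also fails if it takes over 115 s, if anything falls off the work surface, if the arm or the gripper's body presses on something with over 40 N, if the wrist force passes 120 N, or if a joint passes its speed limit or range.

## Robot

A 7-joint arm with a two-finger parallel gripper is mounted at the origin on the work surface. World frame = base frame: x ahead of the robot, y to its left, z up, the work surface at z = 0. Lengths are in m, angles in rad, forces in N, time in s.
With the tool pointing down it reaches from about 0.4 to 0.9 m from the base axis. Payload 5.6 kg.
Tool frame: the origin (TCP) lies midway between the tips of the shut fingers; the grasp point (between the pads) lies 19 mm behind it; z points along the fingers, y is the line along which they close (so a half turn about z gives the same grasp; the last joint's range is limited). The gripper opens to 92 mm and grips with 3 to 60 N. Pads are 20 mm wide; open, the fingers measure 128 mm over their backs; the gripper's body (75 mm by 189 mm) begins 69 mm behind the grasp point.
Start: joints at [-1.318, 0.468, -0.012, 1.603, 0.006, 1.071, -0.056], TCP at [0.19, 0.622, 0.215] pointing down, gripper open.
Joint ranges: [-2.53, 2.53], [-0.31, 2.02], [-1.57, 1.55], [0.28, 2.44], [-1.29, 4.43], [0.15, 1.84], [-2.92, 2.92]. Speed limits (rad/s): [2.57, 2.57, 3.14, 3.14, 3.14, 3.14, 3.14].

## Interface

Orientations are given as a 3x3 rotation matrix whose columns are the frame's x, y, z axes.
In Python, from station import env, effector, solver, viewer, workorder, search_frame, tip_of gives the robot as it stands. Calls block until the motion is done:
- env.reach(position, orientation): joint-space move of the TCP to a pose.
- env.movel(position, frame=None, rate=0.15): straight line of the TCP; frame=None keeps the orientation; rate is the mean speed in m/s.
- env.goto_joints(angles): joint-space move.
- effector.release() and effector.grasp(squeeze=None): open the fingers fully, or close them until they stop; squeeze is the grip in N (None keeps the last).
- env.pause(seconds).
- solver.inverse_kinematics(position, orientation): joint angles nearest the present ones, or None.
- env.sense(): the state.
- viewer.read_camera(name): name is "scene" or "top"; returns (picture, depth): 480x640x3 uint8, red, green, blue; 480x640 float32, m along the optical axis (not along the pixel's ray), 0 where there is no reading.
- viewer.camera_info(name): a dict with "intrinsics" (3x3 intrinsics, pixels), "dist_coeffs" ([k1, k2, p1, p2, k3] as OpenCV has them; the pictures are not rectified), "eye" and "rotation" of the camera in the world. Camera axes: x right, y up, looking along -z (the intrinsics and any distortion apply to the point x, -y, -z); pixel columns grow to the right and rows downward; lengths in m; the calibration is good to about 2 mm. A picture is of the moment at which its call begins. camera_info takes no time and is no camera call.
A pose or a line that the arm cannot do raises env.PlanningError and nothing moves.
- workorder.finish_job(): hands the job in; it is judged then, once.
Trained networks look in the newest picture that a camera, given by its name, has taken for a name from the list of things; names that differ only in an ending like _2 or _b are one class to them, and where a whole thing is asked for, a point or a joint stands for the part that bears it (a point fixed in the world has none). Each returns a list of dicts, best first, with "score" (0 to 1); they miss things now and then, are a little off and sometimes report something else, mostly with a low value. They report only what shows in the picture. A call takes as long as a camera call. They do not tell look-alikes from the thing itself.
- search_frame(camera, name): "at" ([x, y, z] in m, in world coordinates, good to about 4 mm: the middle of the surface that is visible of it).
- tip_of(camera, name): "at" ([x, y, z] in m, in world coordinates, good to about 4 mm: a listed point, or the origin of a listed thing).
The state is a dict: "t": time; "joint_positions": joint angles; "joint_velocities": joint speeds; "tau": joint torques, N m; "ee_pos": TCP position; "tcp_rot": TCP orientation; "wrist_force": force on the tool from outside, world axes, zero at the start; "moment": the same for the moment, N m; "gripper_width": finger opening in m; "grasp_force": force on a finger pad.
Only numpy, scipy, OpenCV 4.12 (cv2) and the standard library are available. Lean on these libraries where they do the work, as an engineer would, in place of code of your own. Each camera call takes 0.05 s, during which the arm holds its last target. There are 200 camera calls.

## Working session

There is one attempt and no reset: what is moved stays moved. The work goes in short steps, each a Python script; the robot and the scene stay as the last script left them, time stands still between calls to the robot, and variables do not carry over. Pictures are saved under pics/ and viewed, at most 14 in all, crops included, and the job is handed in when it is done.

```bash
ls; mkdir -p pics; python3 - <<'E'
from station import *
import cv2,numpy as np
for c in("top","scene"):
    p,d=viewer.read_camera(c); cv2.imwrite(f"pics/{c}0.png",p[:,:,::-1]); np.save(f"pics/{c}0.npy",d)
    print(c,{k:np.round(v,3).tolist() for k,v in viewer.camera_info(c).items()})
    for n in "rack cup coupon1 coupon2 coupon3 blank_plate pipe_welded pipe_plain hammer brush".split():
        print(n,[(np.round(r["at"],3).tolist(),round(r["score"],2)) for r in search_frame(c,n)][:5],[(np.round(r["at"],3).tolist(),round(r["score"],2)) for r in tip_of(c,n)][:5])
print(env.sense()["t"])
E
```

```text
pics
top {'intrinsics': [[446.7, 0.0, 323.084], [0.0, 446.7, 242.945], [0.0, 0.0, 1.0]], 'dist_coeffs': [-0.106, 0.0, 0.0, 0.0, 0.0], 'eye': [0.343, 0.015, 1.048], 'rotation': [[0.021, 0.985, -0.169], [-1.0, 0.023, 0.01], [0.014, 0.169, 0.985]]}
rack [([0.54, 0.028, 0.015], 0.67)] [([0.532, 0.027, 0.006], 0.62)]
cup [([0.551, -0.071, 0.006], 0.9), ([0.41, 0.239, 0.009], 0.45)] [([0.584, 0.247, -0.002], 0.73), ([0.549, -0.067, 0.001], 0.55)]
coupon1 [([0.409, 0.238, 0.006], 0.93), ([0.293, -0.267, 0.015], 0.89), ([0.414, -0.25, 0.013], 0.8), ([0.584, 0.244, 0.009], 0.72)] [([0.411, 0.239, -0.002], 0.88), ([0.41, -0.248, 0.006], 0.86), ([0.582, 0.251, -0.004], 0.81), ([0.296, -0.268, 0.002], 0.78)]
coupon2 [([0.409, 0.238, 0.006], 0.93), ([0.293, -0.267, 0.015], 0.89), ([0.414, -0.25, 0.013], 0.8), ([0.584, 0.244, 0.009], 0.72)] [([0.411, 0.239, -0.002], 0.88), ([0.41, -0.248, 0.006], 0.86), ([0.582, 0.251, -0.004], 0.81), ([0.296, -0.268, 0.002], 0.78)]
coupon3 [([0.409, 0.238, 0.006], 0.93), ([0.293, -0.267, 0.015], 0.89), ([0.414, -0.25, 0.013], 0.8), ([0.584, 0.244, 0.009], 0.72)] 
[... 1601 characters left out ...]
n3 [([0.416, -0.252, 0.014], 0.93), ([0.415, 0.234, 0.014], 0.92), ([0.295, -0.269, 0.006], 0.88), ([0.584, 0.246, 0.009], 0.6)] [([0.415, -0.25, -0.001], 0.96), ([0.582, 0.248, -0.002], 0.94), ([0.293, -0.273, -0.005], 0.83), ([0.412, 0.236, 0.006], 0.62), ([0.501, 0.399, -0.001], 0.42)]
blank_plate [([0.506, 0.394, 0.007], 0.84)] [([0.504, 0.4, 0.001], 0.61)]
pipe_welded [([0.595, -0.259, 0.054], 0.68)] [([0.592, -0.262, -0.003], 0.94)]
pipe_plain [([0.509, -0.388, 0.052], 0.83)] [([0.499, -0.386, -0.002], 0.59)]
hammer [([0.713, 0.238, 0.021], 0.63)] [([0.698, 0.324, 0.002], 0.62), ([0.705, -0.349, -0.001], 0.57)]
brush [([0.711, -0.344, 0.037], 0.64)] [([0.704, -0.347, 0.001], 0.97)]
2.1
```

View pics/top0.png

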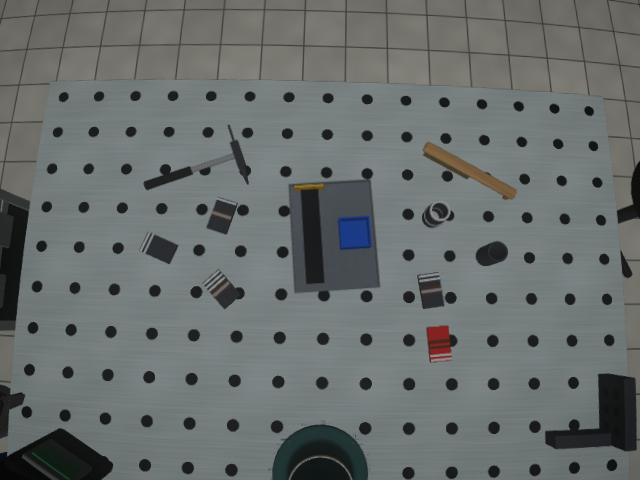

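View pics/scene0.png

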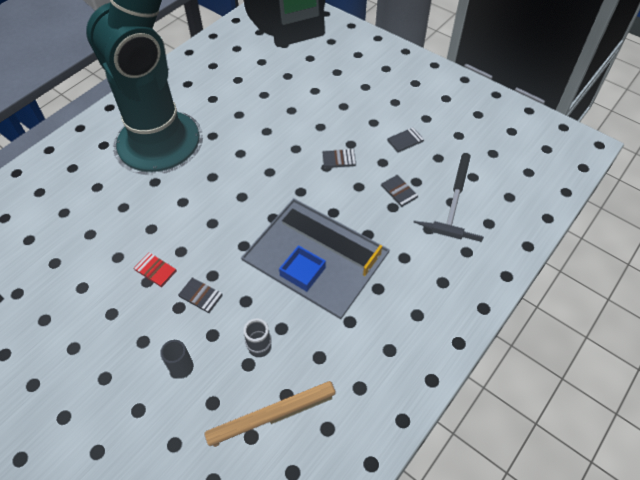

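The top picture shows coupon-like plates at (222,215), (220,288) and (430,290), a blank plate at (159,247) and a red look-alike at (438,343). It also shows a white-rimmed pipe at (436,214) and a plain pipe at (491,253). The bar is at (313,235) with its stop at the top (308,186), and the cup is at (354,233).
I'll rectify both views to metric maps, crop the candidates and fit their poses.

```bash
cat > vis.py <<'E'
from station import *
import cv2,numpy as np
def proj(cam,P):
    i=viewer.camera_info(cam);R=np.array(i["rotation"]);P=np.asarray(P,float).reshape(-1,3)
    q=(P-np.array(i["eye"]))@R; q=q*[1,-1,-1]
    return cv2.projectPoints(q,np.zeros(3),np.zeros(3),np.array(i["intrinsics"]),np.array(i["dist_coeffs"]))[0].reshape(-1,2)
def ortho(cam,img,c,half,z,s=2000):
    # metric map: image up=+x, left=+y ; s px per m
    n=int(2*half*s);r,q=np.mgrid[0:n,0:n]
    X=c[0]+half-(r+.5)/s;Y=c[1]+half-(q+.5)/s
    uv=proj(cam,np.stack([X,Y,np.full_like(X,z)],-1)).astype(np.float32).reshape(n,n,2)
    return cv2.remap(img,uv[...,0],uv[...,1],cv2.INTER_LINEAR)
def px2w(p,c,half,s=2000): p=np.asarray(p,float);return np.stack([c[0]+half-(p[...,1]+.5)/s,c[1]+half-(p[...,0]+.5)/s],-1)
def points(cam,d):
    i=viewer.camera_info(cam);v,u=np.nonzero(d>0)
    n=cv2.undistortPoints(np.stack([u,v],-1).astype(float).reshape(-1,1,2),np.array(i["intrinsics"]),np.array(i["dist_coeffs"])).reshape(-1,2)
    z=d[v,u];q=np.c_[n[:,0]*z,-n[:,1]*z,-z];return q@np.array(i["rotation"]).T+np.array(i["eye"])
E
python3 - <<'E'
from vis import *
I={c:cv2.imread(f"pics/{c}0.png") for c in("top","scene")}
it=[("A",(.583,.247),.01,.06),("B",(.411,.238),.01,.06),("C",(.414,-.25),.01,.06),("pipe",(.591,-.257),.08,.06)]
rows=[]
for c in I:
    r=[]
    for n,p,z,h in it:
        o=ortho(c,I[c],p,h,z);
        if n!="pipe":
            g=o.max(2);  # dark plate on light table: segment by hue-free darkness + keep largest blob
            m=(g<110).astype(np.uint8)
            m=cv2.morphologyEx(m,cv2.MORPH_CLOSE,np.ones((35,35)));m=cv2.morphologyEx(m,cv2.MORPH_OPEN,np.ones((25,25)))
            k,_=cv2.findContours(m,0,2)
            if k:
                k=min(k,key=lambda a:np.linalg.norm(a.reshape(-1,2).mean(0)-120));R=cv2.minAreaRect(k);b=cv2.boxPoints(R)
                w=px2w(b,p,h);print(c,n,np.round(w.mean(0),4),[round(float(np.linalg.norm(w[j]-w[j+1])),3) for j in(0,1)],[round(float(np.degrees(np.arctan2(*(w[j+1]-w[j])[::-1]))),1) for j in(0,1)])
                cv2.drawContours(o,[b.astype(int)],0,(0,255,0),1)
        r.append(cv2.resize(o,(200,200)))
    rows.append(np.hstack(r))
t=np.hstack([cv2.resize(ortho(c,I[c],(.535,-.02),.16,.014,1250),(400,400)) for c in I])
cv2.imwrite("pics/crops.png",np.vstack(rows));cv2.imwrite("pics/tray.png",t)
# depth-based: tray items
for c in I:
    P=points(c,np.load(f"pics/{c}0.npy"))
    near=lambda x,y,r:(np.hypot(P[:,0]-x,P[:,1]-y)<r)
    for n,x,y in(("pw",.591,-.257),("pp",.502,-.386)):
        q=P[near(x,y,.05)&(P[:,2]>.07)];print(c,n,len(q),q.mean(0).round(4),q[:,2].max().round(3))
    q=P[near(.54,-.02,.2)&(P[:,2]>.025)];print(c,len(q))
    for nm,mk in(("stop/cup",q),):
        s=q[q[:,1]>-.02];u=q[q[:,1]<-.02]
        for a in(s,u):
            if len(a)>10: print(len(a),a.min(0).round(4),a.max(0).round(4),[np.round(v,4) for v in cv2.minAreaRect(a[:,:2].astype(np.float32)*1000)])
    for x,y in((.583,.247),(.411,.238),(.414,-.25)):
        q=P[near(x,y,.07)&(P[:,2]>.006)&(P[:,2]<.02)];print(len(q),[np.round(v,1) for v in cv2.minAreaRect(q[:,:2].astype(np.float32)*1000)],q[:,2].mean().round(4))
E
```

```text
top A [0.5825 0.247 ] [0.12, 0.087] [-90.0, 180.0]
top B [0.4068 0.2367] [0.077, 0.121] [-17.6, -107.6]
top C [ 0.4152 -0.2479] [0.122, 0.083] [-82.7, -172.7]
scene A [0.5875 0.2505] [0.083, 0.122] [-12.9, -102.9]
scene B [0.3982 0.2193] [0.065, 0.076] [-26.6, -116.6]
scene C [ 0.4176 -0.248 ] [0.122, 0.082] [-80.9, -170.9]
top pw 165 [ 0.5885 -0.2547  0.0777] 0.084
top pp 195 [ 0.5002 -0.3848  0.078 ] 0.086
top 352
104 [0.6472 0.0078 0.0259] [0.6582 0.0739 0.0409] [array([652.1927,  40.8839]), array([ 7.1671, 66.6423]), np.float64(5.8772)]
248 [ 0.5085 -0.1065  0.0251] [ 0.5869 -0.031   0.0361] [array([548.001 , -69.0909]), array([73.0723, 72.23  ]), np.float64(4.9496)]
689 [array([577. , 228.7]), array([96.1, 80.6]), np.float64(73.9)] 0.0101
740 [array([410.4, 253.3]), array([100.8,  67.2]), np.float64(42.8)] 0.0102
719 [array([ 424.8, -248.6]), array([99.8, 52.4]), np.float64(10.5)] 0.0102
scene pw 280 [ 0.593  -0.2569  0.0786] 0.086
scene pp 286 [ 0.5021 -0.3879  0.0785] 0.085
scene 506
110 [0.5628 0.0054 0.0252] [0.661  0.0761 0.041 ] [array([623.7266,  22.5336]), array([103.7076,  64.0554]), np.float64(30.4931)]
396 [ 0.51   -0.1073  0.025 ] [ 0.5879 -0.0287  0.0392] [array([549.048 , -67.7466]), array([73.8711, 76.1371]), np.float64(4.3216)]
643 [array([581.1, 244.8]), array([119.9, 121.8]), np.float64(55.5)] 0.0116
536 [array([416.9, 229.7]), array([130.6,  94.8]), np.float64(22.7)] 0.0118
870 [array([ 411.4, -244.5]), array([125.4, 123.2]), np.float64(73.0)] 0.0115
```

View pics/crops.png

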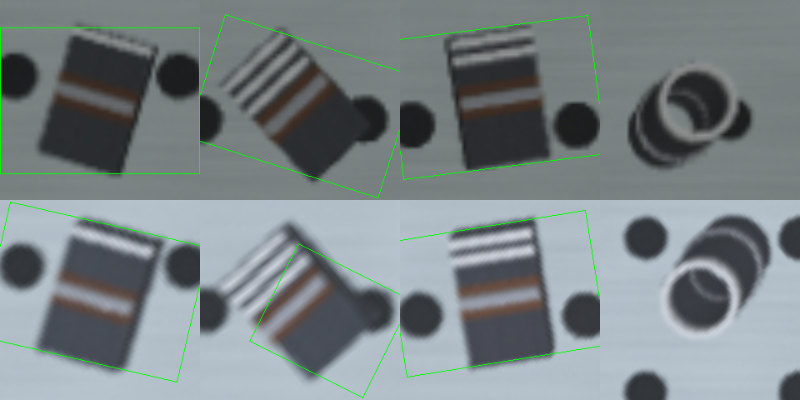

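View pics/tray.png

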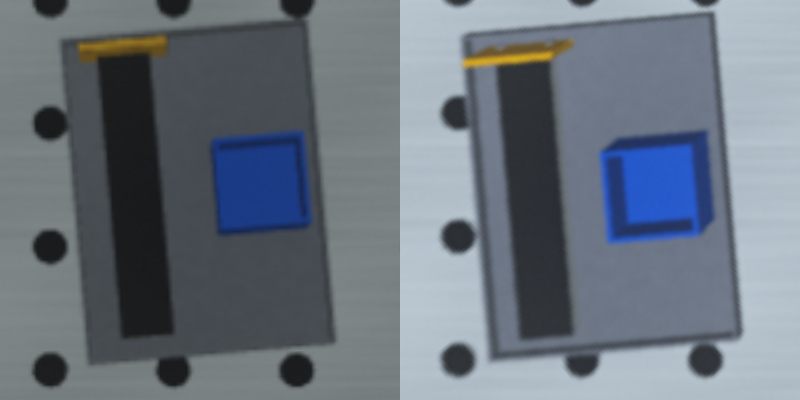

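The crops show A (map up = +x) with one stripe, C with two and B with three. All three have a bead and brown marks. The pipe with the white rim shows a bead ring. In both views the bar and stop have the stop at +x, at yaw of about 4-5°. I'll refine the poses using the brown marks, bar outline and rim.

```bash
python3 - <<'E'
from vis import *
I={c:cv2.imread(f"pics/{c}0.png") for c in("top","scene")}
def rect(m,c,h,s=2000):
    k=np.argwhere(m)[:,::-1].astype(np.float32);b=cv2.boxPoints(cv2.minAreaRect(k));w=px2w(b,c,h,s)
    e=[w[1]-w[0],w[2]-w[1]];L=[np.linalg.norm(v) for v in e];l=e[int(np.argmax(L))]
    return w.mean(0).round(4),np.round(sorted(L),4),round(float(np.degrees(np.arctan2(l[1],l[0]))%180),1)
for c in I:
    for n,p in(("A",(.583,.247)),("B",(.411,.238)),("C",(.414,-.25))):
        o=ortho(c,I[c],p,.06,.01).astype(int);m=(o[...,2]-o[...,0]>12).astype(np.uint8);m=cv2.morphologyEx(m,cv2.MORPH_OPEN,np.ones((3,3)))
        print(c,n,rect(m,p,.06))
    p=(.535,-.02);o=ortho(c,I[c],p,.16,.016).astype(int);g=o.max(2);
    yy=np.mgrid[0:640,0:640]
    m=(g<(48 if c=="top" else 72)).astype(np.uint8);m=cv2.morphologyEx(m,cv2.MORPH_OPEN,np.ones((25,25)))
    n,l,st,ce=cv2.connectedComponentsWithStats(m);j=1+np.argmax(st[1:,4]);print(c,"bar",rect(l==j,p,.16))
    o=ortho(c,I[c],p,.16,.014).astype(int);
    for z in(.014,.036):
        o=ortho(c,I[c],p,.16,z).astype(int);m=((o[...,2]-o[...,0])>40).astype(np.uint8);print(c,"yellow",z,rect(m,p,.16))
    for z in(.032,.002):
        o=ortho(c,I[c],p,.16,z).astype(int);m=((o[...,0]-o[...,2])>45).astype(np.uint8);m=cv2.morphologyEx(m,cv2.MORPH_OPEN,np.ones((5,5)));print(c,"cup",z,rect(m,p,.16))
    p=(.591,-.257);o=ortho(c,I[c],p,.05,.08);g=o.min(2);g=cv2.GaussianBlur(g,(5,5),0)
    C=cv2.HoughCircles(g,cv2.HOUGH_GRADIENT_ALT,1.5,100,param1=100,param2=.5,minRadius=36,maxRadius=54);
    print("pipe",None if C is None else [(px2w(q[:2],p,.05).round(4),q[2]/2) for q in C[0]])
E
```

```text
top A (array([0.5841, 0.2494]), array([0.0202, 0.0487]), 73.7)
top B (array([0.4081, 0.2406]), array([0.0201, 0.0491]), 133.1)
top C (array([ 0.4154, -0.25  ]), array([0.0203, 0.049 ]), 98.9)
top bar (array([0.5381, 0.0314]), array([0.0412, 0.2245]), 5.0)
top yellow 0.014 (array([0.6562, 0.0419]), array([0.0157, 0.0713]), 94.9)
top yellow 0.036 (array([0.6496, 0.0412]), array([0.0154, 0.0698]), 94.7)
top cup 0.032 (array([ 0.5455, -0.0679]), array([0.0742, 0.0768]), 4.9)
top cup 0.002 (array([ 0.5515, -0.0704]), array([0.0764, 0.0789]), 5.0)
pipe [(array([ 0.589, -0.256]), np.float32(23.669424))]
scene A (array([0.5839, 0.2497]), array([0.02  , 0.0475]), 73.4)
scene B (array([0.4081, 0.2406]), array([0.0195, 0.0479]), 133.0)
scene C (array([ 0.4153, -0.2505]), array([0.0207, 0.0494]), 99.0)
scene bar (array([0.5359, 0.0308]), array([0.0409, 0.2173]), 4.9)
scene yellow 0.014 (array([0.6509, 0.0458]), array([0.0149, 0.0889]), 95.6)
scene yellow 0.036 (array([0.6578, 0.0336]), array([0.0146, 0.0874]), 95.8)
scene cup 0.032 (array([ 0.5515, -0.0733]), array([0.084 , 0.0882]), 94.9)
scene cup 0.002 (array([ 0.5392, -0.0598]), array([0.0865, 0.0906]), 95.0)
pipe [(array([ 0.592 , -0.2575]), np.float32(24.043846))]
```

```bash
cat > job.py <<'E'
from vis import *
Rz=lambda a:np.array([[np.cos(a),-np.sin(a),0],[np.sin(a),np.cos(a),0],[0,0,1]])
RY=np.radians(4.9);RACK=np.array([.5385,.0312,.002]);CUP=RACK+Rz(RY)@[0,-.1,0]
DOWN=np.diag([1.,-1,-1])   # tool x = object x, tool y = -object y
def tool(yaw,tilt=0):      # tilt raises object +x
    c,s=np.cos(tilt),np.sin(tilt)
    return Rz(yaw)@np.array([[c,0,-s],[0,1,0],[s,0,c]])@DOWN
def rack(x,y,z): return RACK+Rz(RY)@[x,y,z]
def st(tag):
    s=env.sense();print(tag,"t",round(s["t"],1),"p",np.round(s["ee_pos"],4),"F",np.round(s["wrist_force"],1),"w",round(s["gripper_width"],4),"g",round(s["grasp_force"],1))
def pick(xy,z,yaw,up,squeeze=40):
    R=tool(yaw);effector.release();env.reach([*xy,up],R);env.movel([*xy,z],rate=.2)
    effector.grasp(squeeze);st("grasped");env.movel([*xy,up],rate=.2);st("lifted")
def over(p,R,h=.12):
    env.reach(np.asarray(p)-R[:,2]*h,R);st("over")
def retreat(h=.12):
    s=env.sense();env.movel(s["ee_pos"]-np.array(s["tcp_rot"])[:,2]*h,rate=.25);st("clear")
E
python3 - <<'E'
from job import *
T=.165
for n,p,R in [("p1",[.584,.2495,.004],tool(np.radians(-16.5))),("p2",[.4153,-.25,.004],tool(np.radians(9))),("p3",[.408,.2406,.004],tool(np.radians(43))),
  ("r1",rack(.068,.004,.019),tool(RY)),("r2",rack(.01,.004,.03),tool(RY,T)),("r3",rack(-.05,.004,.03),tool(RY,T)),("pp",[.5905,-.2567,.039],tool(0)),("c",CUP+[0,0,.044],tool(RY))]:
    for h in(0,.12):
        q=solver.inverse_kinematics(np.asarray(p)-R[:,2]*h,R);print(n,h,None if q is None else np.round(q,2))
pick([.584,.2495],.004,np.radians(-16.5),.15)
p=rack(.066,.004,.014+.004+.0015);R=tool(RY);over(p,R);env.movel(p,rate=.1);st("down")
for i in range(12):
    env.movel(rack(.067+.001*i,.004,.0182),rate=.02);f=(Rz(RY).T@env.sense()["wrist_force"])
    if abs(f[0])>6: break
print(i,f);st("stop")
effector.release();st("rel");retreat()
E
```

```text
p1 0 [-0.89  0.79  0.6   1.79 -0.62  0.76 -1.81]
p1 0.12 [-0.96  0.63  0.71  1.75 -0.49  0.95 -1.91]
p2 0 [ 0.07  0.58  0.5   2.15 -0.55  0.53 -0.43]
p2 0.12 [-0.18  0.39  0.79  2.12 -0.39  0.78 -0.55]
p3 0 [-0.91  0.55  0.37  2.17 -0.41  0.49 -1.04]
p3 0.12 [-1.03  0.32  0.51  2.13 -0.23  0.75 -1.2 ]
r1 0 [-0.58  0.73  0.62  1.86 -0.6   0.75 -1.11]
r1 0.12 [-0.65  0.56  0.72  1.81 -0.45  0.94 -1.22]
r2 0 [-0.49  0.53  0.44  2.12 -0.54  0.42 -1.12]
r2 0.12 [-0.87  0.35  0.89  2.12 -0.46  0.67 -1.18]
r3 0 [-0.5   0.46  0.43  2.26 -0.56  0.34 -1.09]
r3 0.12 [-0.94  0.22  0.91  2.25 -0.31  0.61 -1.3 ]
pp 0 [-0.31  0.92  1.01  1.77 -0.93  1.   -0.49]
pp 0.12 [-0.33  0.72  1.03  1.71 -0.69  1.11 -0.65]
c 0 [-0.44  0.62  0.66  1.99 -0.57  0.72 -0.91]
c 0.12 [-0.7   0.52  1.01  1.94 -0.54  0.98 -0.92]
grasped t 5.9 p [0.584  0.2494 0.0041] F [-0.7 -0.8  3. ] w 0.0492 g 40.0
lifted t 6.8 p [0.5829 0.2494 0.1487] F [-0.4  0.5 -2.3] w 0.0491 g 40.0
over t 7.6 p [0.6036 0.0424 0.1406] F [ 0.8 -0.  -1.8] w 0.049 g 40.0
down t 9.0 p [0.6045 0.0409 0.0222] F [ 0.  -0.6 -2.8] w 0.0493 g 40.0
8 [-7.22226143  0.44252438  3.87795175]
stop t 11.2 p [0.6105 0.0414 0.0201] F [-7.2 -0.2  3.9] w 0.0495 g 40.0
rel t 12.0 p [0.6129 0.0416 0.0202] F [-0.9 -0.6  1.2] w 0.0919 g 0.0
clear t 12.6 p [0.6121 0.042  0.1393] F [-0.4  0.8 -1. ] w 0.0918 g 0.0
```

```bash
cat >> job.py <<'E'
T=.165
def tile(xy,yaw,x):
    pick(xy,.004,np.radians(yaw),.15)
    R=tool(RY,T);n=-Rz(RY).T@R[:,2]
    o=np.array([x,.004,.014+.04*np.sin(T)])
    p=rack(*(o+n*.0055));over(p,R);env.movel(p,rate=.1);st("down")
    env.movel(rack(*(o+n*.004)),rate=.03);st("touch")
    effector.release();st("rel");retreat()
E
python3 - <<'E'
from job import *
env.reach([.45,-.1,.25],tool(RY))
tile([.4153,-.2502],9,.013)
p,d=viewer.read_camera("top");env.reach([.45,-.2,.3],tool(0));p,d=viewer.read_camera("top");q,_=viewer.read_camera("scene")
c=(.56,.0);o=[cv2.resize(ortho(a,b,c,.13,.02),(400,400))[:,:,::-1] for a,b in(("top",p),("scene",q))];cv2.imwrite("pics/t2.png",np.hstack(o));st("")
E
```

```text
grasped t 16.2 p [ 0.4154 -0.2505  0.0041] F [-0.4 -1.3  2. ] w 0.0493 g 40.0
lifted t 17.0 p [ 0.4145 -0.2493  0.149 ] F [-0.5  0.3 -4.7] w 0.0495 g 40.0
over t 18.2 p [0.5303 0.0328 0.1462] F [-0.1  0.  -3.3] w 0.0489 g 40.0
down t 19.6 p [0.5506 0.0363 0.0285] F [ 0.3  0.7 -3.1] w 0.0492 g 40.0
touch t 19.8 p [0.5506 0.0365 0.0268] F [ 0.5  0.1 -3.1] w 0.0494 g 40.0
rel t 20.6 p [0.5505 0.0362 0.0265] F [0.6 0.1 0.4] w 0.0918 g 0.0
clear t 21.2 p [0.5304 0.0353 0.1444] F [-0.2  0.9 -1. ] w 0.0916 g 0.0
 t 22.5 p [ 0.4503 -0.1983  0.2991] F [-0.1  1.1 -0.5] w 0.0918 g 0.0
```

View pics/t2.png

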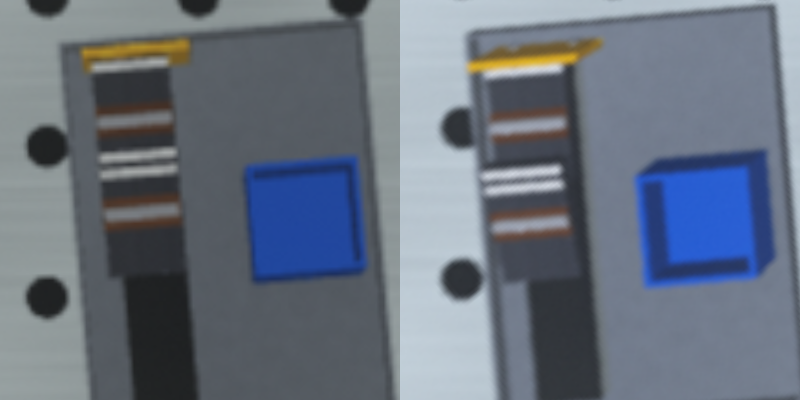

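Both tiles lie correctly in the picture: the one-stripe coupon is against the stop at (130,60), the two-stripe overlaps it, and both welds are visible. The line sits a few mm to +y. I'll measure it, then place coupon 3.

```bash
cat >> job.py <<'E'
def marks(zs):
    for cam in("top","scene"):
        p,_=viewer.read_camera(cam)
        for k,(x,z) in enumerate(zs):
            c=rack(x,.004,0)[:2];o=ortho(cam,p,c,.032,.002+z).astype(int)
            m=(o[...,0]-o[...,2]>12).astype(np.uint8);m=cv2.morphologyEx(m,cv2.MORPH_OPEN,np.ones((3,3)))
            n,l,s,_=cv2.connectedComponentsWithStats(m);m[:]=0
            for j in range(1,n):
                if s[j,4]>60 and s[j,2]>50:m[l==j]=1
            if not m.any(): print(cam,k,"none");continue
            r=cv2.minAreaRect(np.argwhere(m)[:,::-1].astype(np.float32));w=px2w(np.array(r[0]),c,.032)
            print(cam,k+1,"rack xy",(Rz(RY).T@(np.r_[w,0]-RACK))[:2].round(4),np.round(r[1],0)/2,round(r[2],1))
E
python3 - <<'E'
from job import *
marks([(.073,.024),(.0115,.0305)])
env.reach([.42,.15,.25],tool(.4))
tile([.408,.2406],43,-.047)
E
```

```text
top 1 rack xy [0.0728 0.005 ] [20.5 49. ] 84.8
top 2 rack xy [0.0115 0.0051] [21.5 49.5] 85.3
scene 1 rack xy [0.0729 0.0049] [20. 49.] 85.0
scene 2 rack xy [0.0115 0.0055] [19. 51.] 85.2
grasped t 26.3 p [0.4083 0.2405 0.0041] F [ 0.  -0.9  1.8] w 0.049 g 40.0
lifted t 27.2 p [0.4068 0.2404 0.149 ] F [-0.7 -0.4 -4. ] w 0.0493 g 40.0
over t 28.1 p [0.4707 0.0307 0.1461] F [-0.3  0.1 -4.2] w 0.0492 g 40.0
down t 29.4 p [0.4907 0.0313 0.0283] F [-0.5  0.3 -3.8] w 0.049 g 40.0
touch t 29.7 p [0.4907 0.0313 0.0267] F [ 0.4 -0.2 -3.2] w 0.0492 g 40.0
rel t 30.5 p [0.4907 0.0311 0.0265] F [0.  1.1 0.1] w 0.0922 g 0.0
clear t 31.1 p [0.4707 0.0304 0.1444] F [-0.3 -0.2  0.5] w 0.0921 g 0.0
```

```bash
python3 - <<'E'
from job import *
env.reach([.55,-.15,.25],tool(0))
pick([.5905,-.2567],.040,RY,.2,40)
p=CUP+[.0005,0,.0455];R=tool(RY);over(p,R);env.movel(p,rate=.1);st("down");env.movel(p-[0,0,.0012],rate=.03);st("touch")
effector.release();st("rel");retreat(.15);env.reach([.45,-.3,.3],tool(0))
marks([(.073,.024),(.0115,.0305),(-.0485,.0305)])
o=[]
for a in("top","scene"):
    b,_=viewer.read_camera(a);o.append(cv2.resize(ortho(a,b,(.54,-.03),.15,.02),(400,400))[:,:,::-1])
    g=cv2.GaussianBlur(ortho(a,b,CUP[:2],.045,.086).min(2),(5,5),0)
    C=cv2.HoughCircles(g,cv2.HOUGH_GRADIENT_ALT,1.5,100,param1=100,param2=.5,minRadius=36,maxRadius=54)
    print("pipe-cup",None if C is None else [((px2w(k[:2],CUP,.045)-CUP[:2]).round(4),k[2]/2) for k in C[0]])
cv2.imwrite("pics/t3.png",np.hstack(o));st("")
E
```

```text
grasped t 34.5 p [ 0.5906 -0.2571  0.0401] F [ 0.1 -0.1  0.7] w 0.0479 g 40.0
lifted t 35.4 p [ 0.5897 -0.2558  0.1984] F [-0.2 -0.5 -5.6] w 0.0479 g 40.0
over t 36.2 p [ 0.5476 -0.0689  0.1673] F [ 0.4 -0.6 -4.6] w 0.0475 g 40.0
down t 37.6 p [ 0.5481 -0.0685  0.0481] F [-0.2  0.5 -5.1] w 0.0482 g 40.0
touch t 37.8 p [ 0.5477 -0.0683  0.0465] F [ 0.4  0.4 -3.9] w 0.048 g 40.0
rel t 38.6 p [ 0.5476 -0.0684  0.0463] F [-0.3  0.1 -0.3] w 0.0922 g 0.0
clear t 39.3 p [ 0.5468 -0.0678  0.1952] F [ 0.3 -0.7 -0.4] w 0.0919 g 0.0
top 1 rack xy [0.0728 0.005 ] [20.5 49. ] 84.8
top 2 rack xy [0.0115 0.0051] [21. 49.] 85.4
top 3 rack xy [-0.0495  0.0051] [21.  49.5] 84.8
scene 1 rack xy [0.0729 0.0049] [20.5 49. ] 85.2
scene 2 rack xy [0.0115 0.0055] [19.5 51. ] 85.0
scene 3 rack xy [-0.0496  0.0051] [18.5 51. ] 85.1
pipe-cup [(array([-0.0002,  0.0013]), np.float32(24.0403))]
pipe-cup [(array([0.002, 0.002]), np.float32(24.50649))]
 t 40.6 p [ 0.4508 -0.2985  0.2993] F [ 0.   0.7 -0.3] w 0.0917 g 0.0
```

View pics/t3.png

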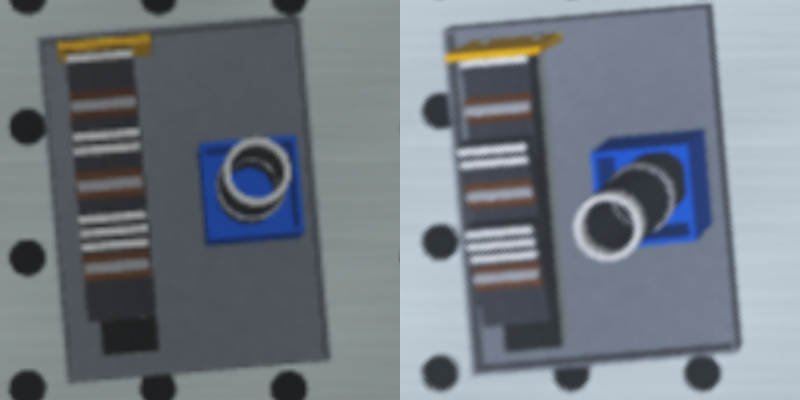

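The picture shows all three coupons shingled in order from the stop with their welds visible, and the pipe upright in the cup at (255,175). The measured poses are within tolerance, so I'm handing in.

```bash
python3 -c "
from station import *
print(workorder.finish_job())"
```

```text
the job is handed in; nothing more can be done
None
```

The job is handed in, with no verdict returned: the three coupons overlap in order from the stop with welds up and about 5 mm off the bar's middle, the welded pipe stands about 2 mm off the cup's centre, and I did not touch the look-alikes, hammer or brush.

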